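Key the half-globe into its chrome base and bring the cradle over it

TASK

The glass half-globe lies loosely on the chrome base ring at the wrong angle: turn it until its three lugs drop into the matching cutouts and press it down fully home, its lugs flush with the ring. Do not force it: when it stops turning or going down, stop pushing. Then swing the padded cradle arm over it to its stop, and leave the other things on the shelf alone.

Things in the scene. Friction and masses are not known exactly. Their poses are not given: they have to be found in the camera images.
- station: Fixed chrome base ring, 176 mm across, flat top face 50 mm above the table, on a 260 mm square plywood board 12 mm thick. Origin on the ring's axis at table height. Three hidden sprung balls in its bore: the foot, once its lugs have dropped 3 to 5 mm into the cutouts, rests on them (perhaps leaning a little) 5 to 7 mm above home until pressed down with some 5 to 15 N.
- pocket (a point): On the ring's axis, level with its top face. Pocket: 90 mm bore with three cutouts, 10 mm deep. At angles counter-clockwise from above from this frame's +x: 0 rad long narrow (20 mm wide, reaching 76.5 mm from the axis); 2.0 rad short wide (44 mm, to 60.5 mm); 4.2 rad middle (32 mm, to 68.5 mm).
- globe: Half-globe, 350 g; origin on its axis under the foot, 20 mm below the lugs' top. Foot: disc 88 mm across. Three lugs 10 mm thick, flat on the ring's face at the start. Angles counter-clockwise from this frame's +x: 0 rad long narrow (16 mm wide, tip 74 mm from the axis); 2.0 short wide (40 mm, tip 58 mm); 4.2 middle (28 mm, tip 66 mm). Frosted dome 83 mm across, too wide and round to grip.
- globe_plate (a point): On the globe's axis, level with the lugs' top; axes as globe. At the start 10 mm above pocket, the foot loose in the bore. When its x axis points the way of pocket's (about 0.03 rad either way) the lugs drop 3 to 5 mm and turning is blocked. Fully home: at pocket, lugs' tops flush with the ring.
- globe_cap (a point): Centre of the top of the flat chrome cap (27 mm across) at the crown of the dome, 39 mm above globe_plate: the place to press.
- long_lug (a point): A point on the long narrow lug's centre line, 60 mm from the globe's axis, half-way up its 10 mm thickness (5 mm below globe_plate); x points outward along the lug, whose flat sides are 8 mm to either side. While the lugs lie on the ring, pushing this lug sideways with about 1 to 3 N turns the globe either way in the bore.
- swing_pivot (a point): The upright pivot axis of the aluminium swing arm, on a fixed post (22 mm across, top 68 mm above the ring's top face; hub 34 mm across) 125 mm from the ring's axis at 0.785 rad counter-clockwise from pocket's +x. The point is at the bar's mid height, 57 mm above the ring's top face.
- swing_bar (a point): A point on the centre line of the swing arm's bar, 80 mm from the pivot; x points along the bar away from the pivot, z up. The bar is 12 mm wide and 14 mm high, centred on this point; push its side to swing it.
- cradle_pad (a point): Centre of the underside of the round padded cradle (50 mm across, 20 mm high with its bar) at the arm's end, 125 mm from the pivot and 42 mm above the ring's top face. It passes 3 mm above the cap of a globe that is fully home, and strikes one that is not.
- cradle_arm (a joint): Swing arm angle in rad: 0 at its end stop, with the cradle centred over the ring; grows as the arm swings clockwise seen from above, away from the ring (1.3 to 1.8 at the start). It stays where it is left; about 1 to 2 N at the bar moves it.
- snowman: Bystander, leave alone: white porcelain snowman, 137 mm tall, 74 mm across. Origin under its centre.
- evergreens: Bystander, leave alone: cluster of three green resin evergreens on an 84 mm wooden disc, 130 mm tall. Origin under its centre.
- sphere_stand: Bystander, leave alone: frosted glass sphere, 84 mm across, on a low chrome stand. Origin under its centre.
- glue: Bystander, leave alone: glue bottle, 52 mm across, 140 mm tall. Origin under its centre.
- spare_ring: Bystander, leave alone: spare plain chrome ring, 116 mm across, 22 mm high. Origin under its centre.
- paint_jar: Bystander, leave alone: paint jar, 60 mm across, 75 mm tall. Origin under its centre.
- brush: Bystander, leave alone: paint brush lying flat, 190 mm long. Origin under its centre.
Not all that is in view belongs to the job. What is shaped like the globe but blue or pink is not meant.

How it is judged:
On the way, in this order (a step that is already met when the one before it is completed fails the run):
1. the globe is fully home in the pocket while the cradle is still clear (z of globe_plate in the frame of pocket between -0.004 and 0.0025 m and horizontal distance between globe_plate and pocket below 0.005 m and angle between globe_plate's own z axis and vertical below 0.04 rad and angle between the x axis of globe_plate and the x axis of pocket, either way round below 0.12 rad and value of joint cradle_arm above 0.9 rad), for 0.2 s.
2. the cradle is swung over the globe to its stop (value of joint cradle_arm below 0.05 rad), for 0.2 s.
At the end, for the whole second after the job is handed in: The globe rests home in the pocket: lug tops within 2.5 mm of flush, centred within 5 mm, level within 0.04 rad, its lugs in their own cutouts (0.12 rad), and the swing arm is within 0.05 rad of its stop over it (z of globe_plate in the frame of pocket between -0.004 and 0.0025 m and horizontal distance between globe_plate and pocket below 0.005 m and angle between globe_plate's own z axis and vertical below 0.04 rad and angle between the x axis of globe_plate and the x axis of pocket, either way round below 0.12 rad and value of joint cradle_arm below 0.05 rad and linear speed of globe below 0.02 m/s and angular speed of globe below 0.1 rad/s); the robot touches nothing.
It fails at once if the globe is forced: over 70 N from the robot (contact force between any of the arm, the fingers and globe above 70 N).
It fails at once if a bystander is disturbed (moved over 30 mm) (distance of any of snowman, evergreens, sphere_stand, glue, spare_ring, paint_jar, brush from where it was at the start of the episode above 0.03 m).
It also fails if it takes over 72 s, if anything falls off the work surface, if the arm or the gripper's body presses on something with over 40 N, if the wrist force passes 120 N, or if a joint passes its speed limit or range.

ROBOT

A 7-joint arm with a two-finger parallel gripper is mounted at the origin on the work surface. World frame = base frame: x ahead of the robot, y to its left, z up, the work surface at z = 0. Lengths are in m, angles in rad, forces in N, time in s.
With the tool pointing down it reaches from about 0.425 to 0.925 m from the base axis. Payload 6.8 kg.
Tool frame: the origin (TCP) lies at the very end of the fingers, on their centre line; the grasp point (between the pads) lies 19 mm behind it; z points along the fingers, x is the direction in which the jaws open and shut, and the axes are right-handed (so a half turn about z gives the same grasp; the last joint's range is limited). The gripper opens to 85 mm and grips with 20 to 120 N. Pads are 22 mm wide; open, the fingers measure 114 mm over their backs; the gripper's body (76 mm by 85 mm) begins 54 mm behind the grasp point. The pads swing forward as they close: fully open they stand 13 mm farther back than shut.
Start: joints at [-1.365, 0.477, 0.022, 1.555, -0.011, 1.109, -0.083], TCP at [0.208, 0.642, 0.231] pointing down, gripper open.
Joint ranges: [-2.96, 2.96], [-0.34, 2.1], [-1.41, 1.46], [0.24, 2.44], [-1.37, 4.51], [0.17, 1.92], [-2.96, 2.96]. Speed limits (rad/s): [2.39, 2.39, 3.14, 3.14, 3.14, 3.14, 3.14].

INTERFACE

Orientations are given as a rotation vector (axis times angle).
In Python, from bench import get_obs, imaging, hand_in gives the robot as it stands.
- The arm moves only by the tool send_rows, never from a script. Its argument "motion" is a list of rows, each an object with "dp": the shift along the world's x, y, z in m, a list of three; "rot": the turn, a rotation vector about the world's x, y, z in rad, a list of three; "grip": the finger opening in m, from 0 to 0.0854. In form: [{"dp": [dx, dy, dz], "rot": [ax, ay, az], "grip": grip}, ...]. A call has 1 to 20 rows; each row shifts and turns the pose as measured when the row begins; what a row does not reach is not made up. A row lasts 1/8 s, in which the tool goes at most 62.5 mm and 10.7 degrees, less where a joint would pass 70% of its speed; a pose out of reach is approached as far as the arm can. A call is refused whole if a number of a shift passes 0.0625 or a number of a turn 0.188, either way. A call with a gripper value outside its range is refused whole. The fingers move at their own pace and stop on an object; "grip_force" is the grip in N (left out, the last holds). Time passes only in rows, so rows that do not move let the fingers close. It gives the time, the measured TCP pose, the force and the opening at its end, in the units of the state.
- get_obs(): the state, without advancing time (a new reading comes with each control period).
- imaging.grab_frame(name): name is "scene" or "top" or "wrist"; returns a dict with "img" (480x640x3 uint8, red, green, blue), "fx", "fy", "cx", "cy" (pixels), "R" (3x3) and "t" (3): a world point X has camera coordinates R X + t. Camera axes: x right, y down, z forward; pixel columns grow to the right and rows downward; lengths in m; the calibration is good to about 2 mm. A picture is of the moment at which its call begins. There is no depth.
- hand_in(): hands the job in, once; it reports no verdict.
The state is a dict: "clock": time; "joints": joint angles; "qvel": joint speeds; "tau": joint torques, N m; "tcp_pos": TCP position; "orientation": TCP orientation; "contact_force": force on the tool from outside, world axes, zero at the start; "moment": the same for the moment, N m; "grip_width": finger opening in m.
Only numpy, scipy, OpenCV 4.12 (cv2) and the standard library are available. Lean on these libraries where they do the work, as an engineer would, in place of code of your own. Each camera call takes 0.05 s, during which the arm holds its last target. There are 200 camera calls.

## Working session

There is one attempt and no reset: what is moved stays moved. The work goes in short steps, Python scripts to look and compute and a tool call to move; the robot and the scene stay as the last step left them, time stands still between calls to the robot, and variables do not carry over. Pictures are saved under pics/ and viewed, about 8 in all and at most 12, crops included, and the job is handed in when it is done.

Besides the shell and the picture viewer there is one more tool, called after ">>>" as name([rows], argument=value, ...), one row to a line, values as JSON. send_rows: Moves the arm, as the interface text tells. Its arguments: {"type":"object","properties":{"motion":{"type":"array","items":{"type":"object","properties":{"dp":{"type":"array","items":{"type":"number"}},"rot":{"type":"array","items":{"type":"number"}},"grip":{"type":"number"}}}},"grip_force":{"type":"number"}},"required":["motion"]}

```bash
mkdir -p pics
cat > h.py <<'E'
import numpy as np, cv2
from bench import get_obs, imaging, hand_in
def grab(n,save=None):
    f=imaging.grab_frame(n)
    if save: cv2.imwrite('pics/'+save,f['img'][:,:,::-1])
    return f
def ray(f,u,v,z):
    R=np.array(f['R']);t=np.array(f['t']);c=-R.T@t
    d=R.T@np.array([(u-f['cx'])/f['fx'],(v-f['cy'])/f['fy'],1])
    return c+d*(z-c[2])/d[2]
def proj(f,X):
    p=np.array(f['R'])@np.array(X)+np.array(f['t'])
    return np.array([f['cx']+f['fx']*p[0]/p[2],f['cy']+f['fy']*p[1]/p[2]])
E
python3 - <<'E'
from h import *
import pickle
a=grab('top','top0.png');b=grab('scene','scene0.png');pickle.dump((a,b),open('f0.pkl','wb'))
print(get_obs())
for f in(a,b):print(f['fx'],-np.array(f['R']).T@f['t'])
E
```

```text
{'clock': 0.1, 'joints': array([-1.36507072,  0.47772085,  0.02234595,  1.55635968, -0.0115047 ,
        1.10929707, -0.08309488]), 'qvel': array([ 0.00065167, -0.00086155, -0.00033248, -0.00151882, -0.00045784,
       -0.00042294,  0.00040048]), 'tau': array([ 4.38554707e-03, -5.97764289e+01,  1.61360878e+00, -2.81956279e+01,
        1.28063301e-02,  5.02771174e-03, -3.63557581e-05]), 'tcp_pos': array([0.2082177 , 0.64151694, 0.23041771]), 'orientation': array([ 2.54041159e+00,  1.84640357e+00, -1.99017686e-03]), 'contact_force': array([-0.4299758 ,  0.46849345,  0.26035233]), 'moment': array([ 0.02452236,  0.03306413, -0.01316549]), 'grip_width': 0.08532975958740417}
462.58158164673847 [ 0.3014277  -0.00351874  1.36604151]
591.933290701272 [1.68821237 0.30441369 1.25031787]
```

View pics/top0.png

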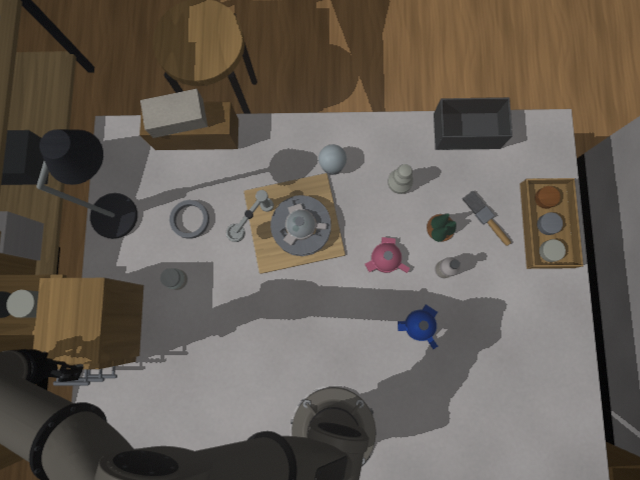

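View pics/scene0.png

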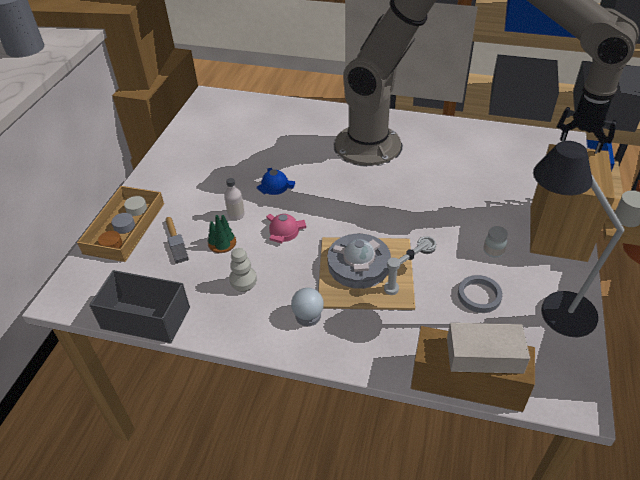

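The grey globe on the ring is at top (300,225) and scene (358,252). Lookalikes are the pink one at (386,256), the blue one at (422,325), the sphere stand at (332,158) and the spare ring at (189,219). By the description I choose the one on the ring, and check it in a close crop.

Run:
```python
from h import *
import pickle
a,b=pickle.load(open('f0.pkl','rb'))
c=a['img'][165:285,220:360,::-1]
cv2.imwrite('pics/c0.png',cv2.resize(c,None,fx=5,fy=5,interpolation=cv2.INTER_CUBIC))
for n,u,v,z in[('globe',300,225,.06),('post',264,201,.118),('cradle',236,232,.10)]:print(n,ray(a,u,v,z))
```

```text
globe [0.57285908 0.09178555 0.06      ]
post [0.63014061 0.18816282 0.118     ]
cradle [0.54647928 0.2681319  0.1       ]
```

View pics/c0.png

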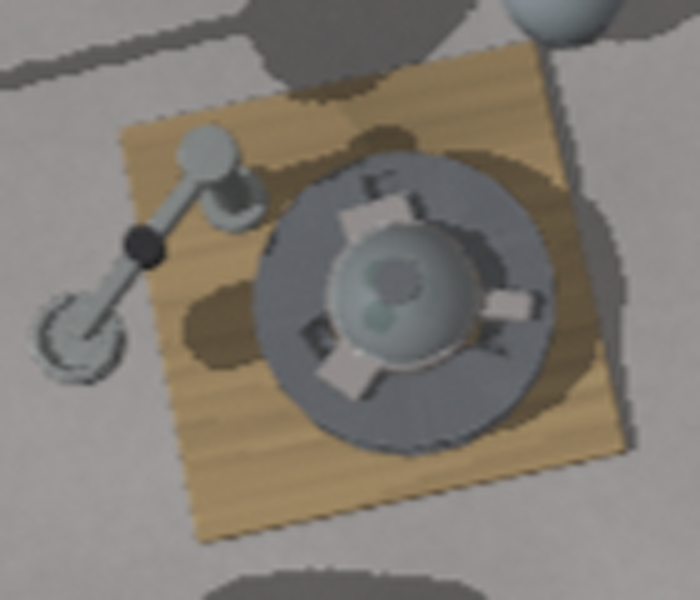

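The crop shows the ring centred at about (405,303). The long narrow lug points right at (515,303), the wide one is at (378,215) and the middle one at (348,370). The long cutout is at the top, around (380,178), so the globe needs about 100° counter-clockwise. The arm sits clear on the left, with its post at (235,200). I'll go above for a close look.

>>> send_rows([
  {"dp": [0.033,-0.05,0.002],"rot": [0,0,-0.115],"grip": 0.04},
  {"dp": [0.033,-0.05,0.002],"rot": [0,0,-0.115],"grip": 0.04},
  {"dp": [0.033,-0.05,0.002],"rot": [0,0,-0.115],"grip": 0.04},
  {"dp": [0.033,-0.05,0.002],"rot": [0,0,-0.115],"grip": 0.04},
  {"dp": [0.033,-0.05,0.002],"rot": [0,0,-0.115],"grip": 0.04},
  {"dp": [0.033,-0.05,0.002],"rot": [0,0,-0.115],"grip": 0.04},
  {"dp": [0.033,-0.05,0.002],"rot": [0,0,-0.115],"grip": 0.04},
  {"dp": [0.033,-0.05,0.002],"rot": [0,0,-0.115],"grip": 0.04},
  {"dp": [0.033,-0.05,0.002],"rot": [0,0,-0.115],"grip": 0.04},
  {"dp": [0.033,-0.05,0.002],"rot": [0,0,-0.115],"grip": 0.04},
  {"dp": [0.033,-0.05,0.002],"rot": [0,0,-0.115],"grip": 0.04},
  {"dp": [0,0,0],"rot": [0,0,0],"grip": 0.04},
])

```text
clock: 1.6
tcp_pos: [0.5732, 0.0783, 0.2552]
orientation: [-3.133, 0.068, -0.019]
contact_force: [0.2, 0.3, 0.2]
grip_width: 0.0401
```

Run:
```python
from h import *
import pickle
f=grab('wrist','w1.png');pickle.dump(f,open('w1.pkl','wb'))
o=get_obs();print(o['tcp_pos'],o['orientation'],o['joints'],o['contact_force'])
R=cv2.Rodrigues(o['orientation'])[0];print(R[:,0],R[:,2]);print(-np.array(f['R']).T@f['t'],f['fx'])
```

```text
[0.57199177 0.08129853 0.25478658] [-3.13153321  0.0608706  -0.01648431] [-0.66449823  0.31173187  0.52643038  1.80395419 -0.18597104  1.06116756
 -0.10852391] [-0.08635352 -0.23865682  0.00484173]
[ 0.99918926 -0.03890889  0.01034029] [ 0.0107066   0.00921792 -0.99990019]
[0.57461037 0.15673519 0.39685496] 354.2841450614926
```

View pics/w1.png

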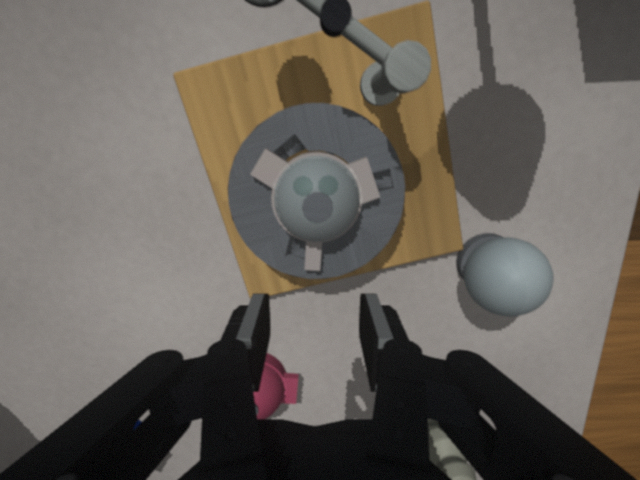

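The wrist view shows the ring centred at (317,190). The long lug points down (tip 313,271), and the long cutout is at right (385,180). The post top is at (407,66).

Run:
```python
from h import *
import pickle
f=pickle.load(open('w1.pkl','rb'));a,b=pickle.load(open('f0.pkl','rb'))
E=np.array([ray(f,u,v,.05) for u,v in[(228,190),(405,190),(317,103),(316,278)]])
print('ring',E, E[:2].mean(0),E[2:].mean(0), np.ptp(E,axis=0))
c=np.array([E[:2,0].mean(),E[2:,1].mean()])
print('c',c,'top',ray(a,301,225.6,.05))
for n,u,v,z in[('lugtip',313.5,272,.06),('lugmid',314.5,256,.06),('cap',317,207,.099),('post',408,66,.118),('cutoutlong',386,180,.05),('dome',316,196,.065)]:
  p=ray(f,u,v,z);d=p[:2]-c;print(n,p,np.hypot(*d)*1e3,np.degrees(np.arctan2(d[1],d[0])))
p=ray(a,264-2.4,201-5.5,.118);print(p)
cv2.imwrite('pics/w1c.png',cv2.resize(f['img'][95:285,220:415,::-1],None,fx=3,fy=3,interpolation=cv2.INTER_CUBIC))
```

```text
ring [[0.49206419 0.10184453 0.05      ]
 [0.66592496 0.0940906  0.05      ]
 [0.58241116 0.17777561 0.05      ]
 [0.57438451 0.00410433 0.05      ]] [0.57899457 0.09796756 0.05      ] [0.57839784 0.09093997 0.05      ] [0.17386077 0.17367128 0.        ]
c [0.57899457 0.09093997] top [0.57312619 0.08960066 0.05      ]
lugtip [0.57209953 0.01531736 0.06      ] 75.93629349931668 -95.20965361397089
lugmid [0.57386391 0.03274802 0.06      ] 58.41768908897325 -95.03862216639196
cap [0.57797581 0.09165034 0.099     ] 1.2419707294844236 145.11252936061356
post [0.64699991 0.19566425 0.118     ] 124.86753454774863 57.00131012815032
cutoutlong [0.64696778 0.10475529 0.05      ] 69.36295228497747 11.48867927209344
dome [0.57783977 0.09485135 0.065     ] 4.07829109717194 106.44882060778824
[0.64603966 0.19512959 0.118     ]
```

View pics/w1c.png

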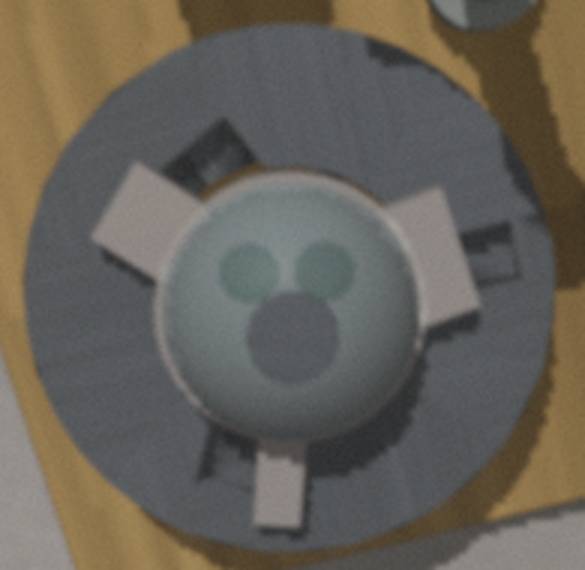

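Estimates: ring centre (0.5785, 0.0915), lug yaw −95°, pocket yaw about 12° (cutout 11.5°, post 57°−45°), so turn about +107°. I'll straddle the long lug with the fingers.

>>> send_rows([
  {"dp": [0,-0.025,-0.05],"rot": [-0.009,0.011,-0.025],"grip": 0.03},
  {"dp": [0.001,-0.026,-0.05],"rot": [0,0,-0.025],"grip": 0.03},
  {"dp": [0,0,-0.04],"rot": [0,0,0],"grip": 0.03},
  {"dp": [0,0,0],"rot": [0,0,0],"grip": 0.03},
  {"dp": [0,0,0],"rot": [0,0,0],"grip": 0.03},
])

```text
clock: 2.28
tcp_pos: [0.5713, 0.0382, 0.1121]
orientation: [-3.134, 0.119, 0.001]
contact_force: [0.6, -0.4, -0.0]
grip_width: 0.0303
```

```bash
cat >> h.py <<'E'
C=np.array([.5785,.0915])
def st(x=None,y=None,z=None,yaw=None):
    o=get_obs();R=cv2.Rodrigues(o['orientation'])[0];p=o['tcp_pos']
    print('t',o['clock'],'p',p.round(4),'yaw',np.degrees(np.arctan2(R[1,0],R[0,0])).round(2),'tilt',R[:2,2].round(4),'F',o['contact_force'].round(1),'w',round(o['grip_width'],4))
    d=p[:2]-C;print('about C: r',np.hypot(*d).round(4),'ang',np.degrees(np.arctan2(d[1],d[0])).round(1))
    if yaw is not None:
        c,s=np.cos(yaw),np.sin(yaw);T=np.array([[c,s,0],[s,-c,0],[0,0,-1.]])
        print('need',(np.array([x,y,z])-p).round(4),cv2.Rodrigues(T@R.T)[0].ravel().round(3))
E
python3 - <<'E'
from h import *
f=grab('wrist','w2.png')
st(.573,.030,.052,np.radians(-5.1))
E
```

```text
t 2.325 p [0.5712 0.0385 0.1122] yaw -4.33 tilt [-0.0005  0.0055] F [ 0.1 -0.4 -0.5] w 0.0299
about C: r 0.0535 ang -97.8
need [ 0.0018 -0.0085 -0.0602] [-0.005 -0.    -0.013]
```

View pics/w2.png

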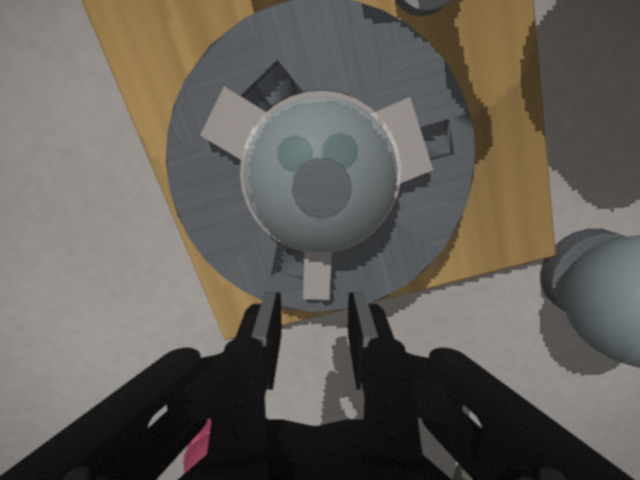

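View: the fingers are centred about the long lug (lug at 318,275; fingers at 275 and 355). Now lowering.

>>> send_rows([
  {"dp": [0.002,-0.0085,-0.02],"rot": [-0.005,0,-0.013],"grip": 0.03},
  {"dp": [0,-0.001,-0.02],"rot": [0,0,0],"grip": 0.03},
  {"dp": [0,0,-0.01],"rot": [0,0,0],"grip": 0.03},
  {"dp": [0,0,-0.006],"rot": [0,0,0],"grip": 0.03},
  {"dp": [0,0,0],"rot": [0,0,0],"grip": 0.03},
])

```text
clock: 2.95
tcp_pos: [0.5763, 0.0293, 0.0566]
orientation: [-3.137, 0.138, -0.01]
contact_force: [0.5, 0.5, -0.4]
grip_width: 0.0299
```

Run:
```python
from h import *
import pickle
st(.573,.030,.053,np.radians(-5.1))
```

```text
t 2.95 p [0.5763 0.0293 0.0566] yaw -5.05 tilt [0.0067 0.0017] F [ 0.5  0.5 -0.4] w 0.0299
about C: r 0.0622 ang -92.0
need [-0.0033  0.0007 -0.0036] [-0.002  0.007 -0.001]
```

>>> send_rows([
  {"dp": [-0.002,0,-0.0035],"rot": [-0.002,0.007,0],"grip": 0.024},
  {"dp": [0,0,0],"rot": [0,0,0],"grip": 0.022},
  {"dp": [0.0054,0,0],"rot": [0,0,0.087],"grip": 0.022},
  {"dp": [0.0054,0.0005,0],"rot": [0,0,0.087],"grip": 0.022},
  {"dp": [0.0053,0.0009,0],"rot": [0,0,0.087],"grip": 0.022},
  {"dp": [0.0052,0.0014,0],"rot": [0,0,0.087],"grip": 0.022},
])

```text
clock: 3.7
tcp_pos: [0.5948, 0.032, 0.0539]
orientation: [3.112, 0.424, -0.004]
contact_force: [-0.3, -0.7, -0.3]
grip_width: 0.022
```

Run:
```python
from h import *
st(.573,.030,.053,np.radians(15))
```

```text
t 3.7 p [0.5948 0.032  0.0539] yaw 15.5 tilt [-0.0023 -0.001 ] F [-0.3 -0.7 -0.3] w 0.022
about C: r 0.0617 ang -74.7
need [-0.0218 -0.002  -0.0009] [ 0.001 -0.002 -0.009]
```

>>> send_rows([
  {"dp": [0.0052,0.0017,-0.0005],"rot": [0,0,0.087],"grip": 0.022},
  {"dp": [0.005,0.0021,0],"rot": [0,0,0.087],"grip": 0.022},
  {"dp": [0.0048,0.0025,0],"rot": [0,0,0.087],"grip": 0.022},
  {"dp": [0.0045,0.003,0],"rot": [0,0,0.087],"grip": 0.022},
  {"dp": [0.0043,0.0033,0],"rot": [0,0,0.087],"grip": 0.022},
  {"dp": [0.004,0.0037,0],"rot": [0,0,0.087],"grip": 0.022},
  {"dp": [0.0036,0.004,0],"rot": [0,0,0.087],"grip": 0.022},
  {"dp": [0.0033,0.0043,0],"rot": [0,0,0.087],"grip": 0.022},
])

```text
clock: 4.7
tcp_pos: [0.6281, 0.0548, 0.0542]
orientation: [2.763, 1.488, -0.011]
contact_force: [-1.6, -1.0, -0.8]
grip_width: 0.0217
```

Run:
```python
from h import *
f=grab('wrist','w3.png')
st(.573,.030,.053,np.radians(55))
```

```text
t 4.75 p [0.6287 0.0556 0.0543] yaw 56.83 tilt [-0.0038 -0.0057] F [-0.9 -0.5 -0.4] w 0.0217
about C: r 0.0617 ang -35.6
need [-0.0557 -0.0256 -0.0013] [ 0.006 -0.004 -0.032]
```

View pics/w3.png

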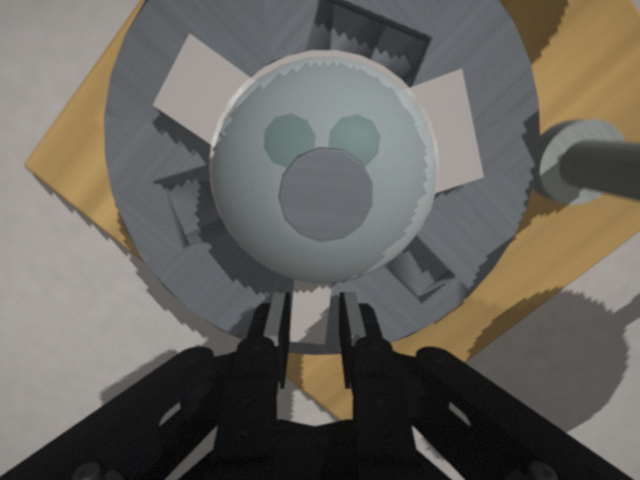

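View: the globe follows the fingers (lug at 312,312). The long cutout is at lower right (425,268), about 45° further.

>>> send_rows([
  {"dp": [0.003,0.0045,-0.001],"rot": [0.006,-0.004,0.06],"grip": 0.022},
  {"dp": [0.0025,0.0048,0],"rot": [0,0,0.08],"grip": 0.022},
  {"dp": [0.0021,0.005,0],"rot": [0,0,0.085],"grip": 0.022},
  {"dp": [0.0017,0.0052,0],"rot": [0,0,0.085],"grip": 0.022},
  {"dp": [0.0012,0.0053,0],"rot": [0,0,0.085],"grip": 0.022},
  {"dp": [0.0008,0.0054,0],"rot": [0,0,0.085],"grip": 0.022},
  {"dp": [0,0,0],"rot": [0,0,0],"grip": 0.022},
])

```text
clock: 5.62
tcp_pos: [0.6393, 0.083, 0.0541]
orientation: [2.324, 2.11, -0.003]
contact_force: [-0.0, 0.5, 0.4]
grip_width: 0.022
```

Run:
```python
from h import *
st(.573,.030,.053,np.radians(85))
```

```text
t 5.625 p [0.6393 0.083  0.0541] yaw 84.47 tilt [-0.     -0.0032] F [-0.   0.5  0.4] w 0.022
about C: r 0.0614 ang -7.9
need [-0.0663 -0.053  -0.0011] [ 0.003 -0.     0.009]
```

>>> send_rows([
  {"dp": [0.0003,0.0027,0],"rot": [0,0,0.035],"grip": 0.022},
  {"dp": [0.0002,0.0027,0],"rot": [0,0,0.04],"grip": 0.022},
  {"dp": [0.0001,0.0027,0],"rot": [0,0,0.04],"grip": 0.022},
  {"dp": [0,0.0027,0],"rot": [0,0,0.04],"grip": 0.022},
  {"dp": [-0.0001,0.0027,0],"rot": [0,0,0.04],"grip": 0.022},
  {"dp": [-0.0003,0.0022,0],"rot": [0,0,0.035],"grip": 0.022},
  {"dp": [-0.0003,0.0022,0],"rot": [0,0,0.035],"grip": 0.022},
])

```text
clock: 6.5
tcp_pos: [0.6391, 0.1004, 0.0541]
orientation: [2.009, 2.41, -0.004]
contact_force: [0.2, -0.9, -0.3]
grip_width: 0.0218
```

Run:
```python
from h import *
f=grab('wrist','w4.png')
st(.573,.030,.053,np.radians(99))
```

```text
t 6.55 p [0.6391 0.101  0.0541] yaw 100.47 tilt [ 0.0011 -0.0042] F [-0.7 -0.2 -0.1] w 0.022
about C: r 0.0613 ang 8.9
need [-0.0661 -0.071  -0.0011] [ 0.004  0.001 -0.026]
```

View pics/w4.png

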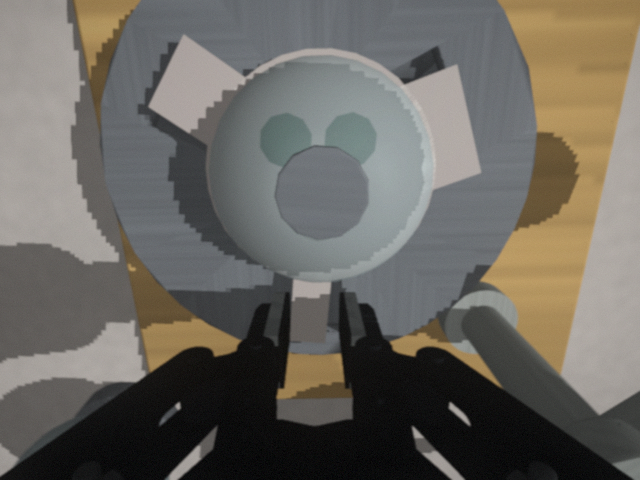

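View: the lugs still lie on the ring, with a sliver of the wide cutout at (430,65) beyond the lug, a few degrees short. Finer steps now.

>>> send_rows([
  {"dp": [-0.0002,0.0012,0],"rot": [0,0,0.01],"grip": 0.022},
  {"dp": [-0.0002,0.0012,0],"rot": [0,0,0.016],"grip": 0.022},
  {"dp": [-0.0002,0.0012,0],"rot": [0,0,0.016],"grip": 0.022},
  {"dp": [-0.0003,0.0012,0],"rot": [0,0,0.016],"grip": 0.022},
])

```text
clock: 7.05
tcp_pos: [0.6384, 0.1066, 0.0543]
orientation: [1.931, 2.473, -0.002]
contact_force: [0.4, 0.1, -0.2]
grip_width: 0.0222
```

Run:
```python
from h import *
st()
```

```text
t 7.05 p [0.6384 0.1066 0.0543] yaw 104.03 tilt [ 0.0019 -0.0034] F [ 0.4  0.1 -0.2] w 0.0222
about C: r 0.0617 ang 14.2
```

>>> send_rows([
  {"dp": [-0.0003,0.0008,0],"rot": [0,0,0.01],"grip": 0.022},
  {"dp": [-0.0003,0.0008,0],"rot": [0,0,0.01],"grip": 0.022},
])

```text
clock: 7.3
tcp_pos: [0.6377, 0.1085, 0.0544]
orientation: [1.904, 2.494, -0.002]
contact_force: [-0.6, -0.5, -0.7]
grip_width: 0.0223
```

>>> send_rows([
  {"dp": [-0.0003,0.0008,0],"rot": [0,0,0.01],"grip": 0.022},
  {"dp": [-0.0003,0.0008,0],"rot": [0,0,0.01],"grip": 0.022},
])

```text
clock: 7.55
tcp_pos: [0.637, 0.1102, 0.0543]
orientation: [1.878, 2.514, -0.002]
contact_force: [0.6, -1.1, -0.3]
grip_width: 0.0221
```

Run:
```python
from h import *
f=grab('wrist','w5.png')
st()
```

```text
t 7.6 p [0.637  0.1104 0.0543] yaw 106.52 tilt [ 0.002  -0.0031] F [-0.6  0.3  0.8] w 0.022
about C: r 0.0615 ang 17.9
```

View pics/w5.png

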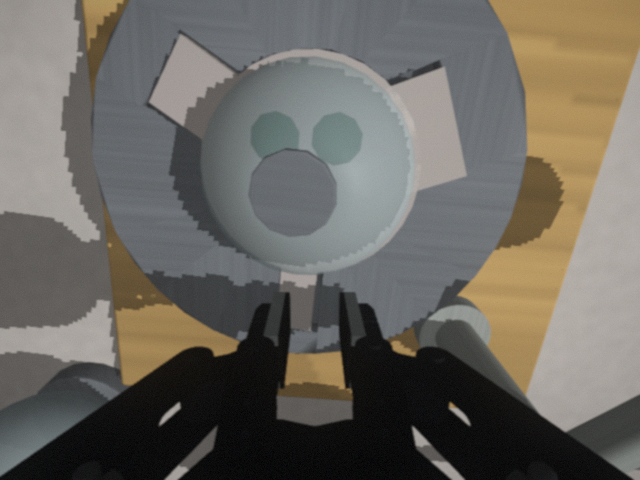

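View: the lugs have dropped into the cutouts, which are nearly filled; the dome looks smaller and the lug no longer follows (lug 302, fingers' middle 315). Force is about 1 N. I back off, rise, close the fingers and go over the cap.

>>> send_rows([
  {"dp": [0.0008,-0.0022,0],"rot": [0,0,0],"grip": 0.024},
  {"dp": [0,0,0.03],"rot": [0,0,0],"grip": 0.024},
  {"dp": [0,0,0.05],"rot": [0,0,0],"grip": 0},
  {"dp": [-0.03,-0.01,0],"rot": [0,0,0],"grip": 0},
  {"dp": [-0.03,-0.01,0],"rot": [0,0,0],"grip": 0},
  {"dp": [0,0,0],"rot": [0,0,0],"grip": 0},
  {"dp": [0,0,0],"rot": [0,0,0],"grip": 0},
])

```text
clock: 8.48
tcp_pos: [0.5774, 0.0865, 0.1369]
orientation: [1.878, 2.512, -0.001]
contact_force: [0.6, 0.2, 0.5]
grip_width: -0.0001
```

Run:
```python
from h import *
import pickle
f=grab('wrist','w6.png');a=grab('top');pickle.dump((f,a),open('f6.pkl','wb'))
st(C[0],C[1],.1,np.radians(105))
print(f['fx'],[proj(f,[C[0],C[1],z]) for z in(.05,.095)])
cv2.imwrite('pics/w6s.png',cv2.resize(np.vstack([f['img'][:,:,::-1]]),None,fx=1,fy=1))
```

```text
t 8.575 p [0.5774 0.0865 0.1366] yaw 106.45 tilt [ 0.003  -0.0035] F [ 0.5 -0.1 -1.2] w -0.0002
about C: r 0.0051 ang -102.3
need [ 0.0011  0.005  -0.0366] [ 0.004  0.003 -0.025]
354.2841450614926 [array([321.55996492, 251.27719975]), array([322.59911293, 278.5161701 ])]
```

View pics/w6s.png

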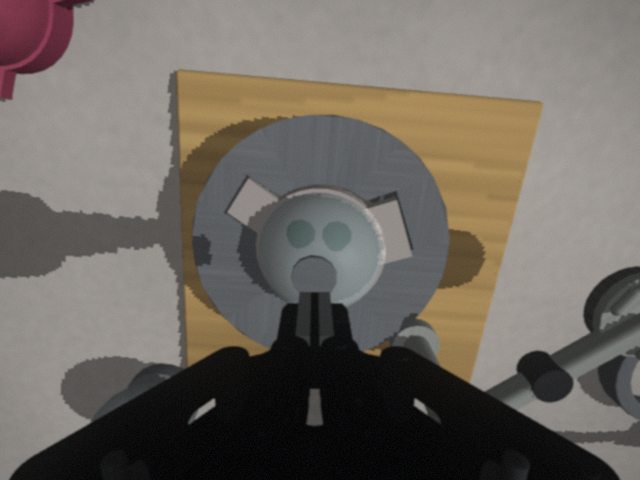

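Run:
```python
from h import *
import pickle
f,a=pickle.load(open('f6.pkl','rb'))
P=np.array([proj(f,[C[0]+.088*np.cos(t),C[1]+.088*np.sin(t),.05]) for t in np.linspace(0,6.28,100)])
print(P.min(0),P.max(0))
print('cap',ray(f,314,276,.095),'dome L/R at .06',ray(f,257,240,.06),ray(f,385,240,.06))
```

```text
[192.27755608 114.58858572] [451.63154025 360.11382795]
cap [0.57841193 0.08643015 0.095     ] dome L/R at .06 [0.57962113 0.04805347 0.06      ] [0.55593959 0.12730263 0.06      ]
```

C fits the ring; the cap leans about 5 mm toward −y, as expected when resting on the balls. I'll press over the axis.

>>> send_rows([
  {"dp": [0.0011,0.005,-0.015],"rot": [0.004,0.003,0],"grip": 0},
  {"dp": [0,0,-0.012],"rot": [0,0,0],"grip": 0},
  {"dp": [0,0,0],"rot": [0,0,0],"grip": 0},
])

```text
clock: 8.95
tcp_pos: [0.579, 0.0925, 0.1064]
orientation: [-1.879, -2.516, 0.001]
contact_force: [0.5, 0.7, 0.8]
grip_width: 0.0004
```

Run:
```python
from h import *
st(C[0],C[1],.1,np.radians(105))
```

```text
t 8.95 p [0.579  0.0925 0.1064] yaw 106.49 tilt [-0.0016  0.0008] F [0.5 0.7 0.8] w 0.0004
about C: r 0.0011 ang 63.2
need [-0.0005 -0.001  -0.0064] [-0.001 -0.002 -0.026]
```

>>> send_rows([
  {"dp": [-0.0005,-0.001,-0.003],"rot": [0,0,0],"grip": 0},
  {"dp": [0,0,-0.003],"rot": [0,0,0],"grip": 0},
  {"dp": [0,0,-0.003],"rot": [0,0,0],"grip": 0},
])

```text
clock: 9.32
tcp_pos: [0.5788, 0.0914, 0.0969]
orientation: [-1.879, -2.516, 0.0]
contact_force: [1.0, -0.2, 0.4]
grip_width: 0.0004
```

>>> send_rows([
  {"dp": [0,0,-0.002],"rot": [0,0,0],"grip": 0},
  {"dp": [0,0,-0.002],"rot": [0,0,0],"grip": 0},
])

```text
clock: 9.57
tcp_pos: [0.5789, 0.0917, 0.0933]
orientation: [-1.879, -2.516, -0.001]
contact_force: [-3.8, 1.1, 10.9]
grip_width: -0.0001
```

>>> send_rows([
  {"dp": [0,0,-0.002],"rot": [0,0,0],"grip": 0},
])

```text
clock: 9.7
tcp_pos: [0.5789, 0.0923, 0.0923]
orientation: [-1.879, -2.516, -0.002]
contact_force: [-2.7, 0.9, 6.1]
grip_width: -0.0002
```

>>> send_rows([
  {"dp": [0,0,-0.002],"rot": [0,0,0],"grip": 0},
])

```text
clock: 9.82
tcp_pos: [0.5792, 0.0926, 0.0907]
orientation: [-1.879, -2.516, -0.003]
contact_force: [0.1, -0.2, 0.4]
grip_width: -0.0001
```

>>> send_rows([
  {"dp": [0,0,-0.0015],"rot": [0,0,0],"grip": 0},
])

```text
clock: 9.95
tcp_pos: [0.5792, 0.0926, 0.0891]
orientation: [-1.879, -2.516, -0.003]
contact_force: [1.2, -0.5, -0.2]
grip_width: 0.0
```

>>> send_rows([
  {"dp": [0,0,-0.0015],"rot": [0,0,0],"grip": 0},
])

```text
clock: 10.07
tcp_pos: [0.5794, 0.0925, 0.0886]
orientation: [-1.879, -2.516, -0.003]
contact_force: [-6.8, -1.6, 19.5]
grip_width: -0.0001
```

>>> send_rows([
  {"dp": [0,0,-0.0015],"rot": [0,0,0],"grip": 0},
])

```text
clock: 10.2
tcp_pos: [0.5795, 0.0925, 0.0886]
orientation: [-1.88, -2.516, -0.003]
contact_force: [-6.7, -0.0, 17.8]
grip_width: 0.0004
```

It dropped through the balls and stopped at z=0.0886 (0.089 expected when home) with 18 N. Now lift and go to the swing arm, which I put at about 144° from the pivot, joint about 1.6.

>>> send_rows([
  {"dp": [0,0,0.04],"rot": [0,0,0],"grip": 0},
  {"dp": [0,0,0.05],"rot": [0,0,0],"grip": 0},
  {"dp": [0.01,0.06,0],"rot": [0,0,0],"grip": 0},
  {"dp": [0.01,0.06,0],"rot": [0,0,0],"grip": 0},
  {"dp": [0.01,0.06,0],"rot": [0,0,0],"grip": 0},
  {"dp": [0,0,0],"rot": [0,0,0],"grip": 0},
  {"dp": [0,0,0],"rot": [0,0,0],"grip": 0},
])

```text
clock: 11.08
tcp_pos: [0.6102, 0.2746, 0.1809]
orientation: [1.887, 2.511, 0.003]
contact_force: [1.0, -0.2, 0.5]
grip_width: -0.0001
```

Run:
```python
from h import *
import pickle
f=grab('wrist');a=grab('top');pickle.dump((f,a),open('f7.pkl','wb'))
st(.6094,.2728,.098,np.radians(106))
c=cv2.resize(a['img'][165:285,220:360,::-1],(700,600),interpolation=cv2.INTER_CUBIC)
cv2.imwrite('pics/top7.png',np.hstack([f['img'][:,:,::-1][::1],cv2.resize(c,(560,480))])[:, :])
im=cv2.imread('pics/top7.png');cv2.imwrite('pics/top7.png',cv2.resize(im,(800,320)))
Pv=[.6466,.1963,.107]
for d in(0,75,125):
  x=[Pv[0]-.809*d/1e3,Pv[1]+.588*d/1e3,.114];print(proj(f,x),proj(a,x))
```

```text
t 11.175 p [0.6099 0.2748 0.1811] yaw 106.13 tilt [0.0009 0.002 ] F [ 1.2  0.2 -0.1] w 0.0001
about C: r 0.1859 ang 80.3
need [-0.0005 -0.002  -0.0831] [-0.002  0.001 -0.002]
[180.69973967 277.58614378] [261.40687646 195.69048921]
[270.66168846 207.19321819] [245.24166643 217.02028086]
[337.72724244 154.71613632] [234.33464933 231.41195297]
```

View pics/top7.png

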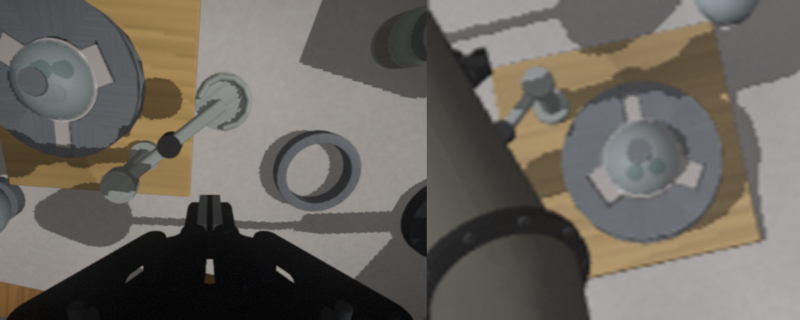

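View: the globe sits flush with its lugs in the cutouts. Hub at (118,185), cradle at (225,103), matching my prediction. Next: lower beside the bar, then push.

>>> send_rows([
  {"dp": [0,-0.002,-0.04],"rot": [-0.002,0.001,0],"grip": 0},
  {"dp": [0,0,-0.04],"rot": [0,0,0],"grip": 0},
  {"dp": [0,0,-0.002],"rot": [0,0,0],"grip": 0},
  {"dp": [-0.004,-0.006,0],"rot": [0,0,0],"grip": 0},
  {"dp": [-0.004,-0.006,0],"rot": [0,0,0],"grip": 0},
])

```text
clock: 11.8
tcp_pos: [0.6047, 0.2544, 0.1016]
orientation: [1.895, 2.5, 0.006]
contact_force: [0.7, 1.1, 0.2]
grip_width: -0.0001
```

```bash
cat >> h.py <<'E'
P=np.array([.6466,.1963])
def arc(r=.078,dth=5,n=8,z=.098):
    o=get_obs();p=o['tcp_pos'];d=p[:2]-P;th=np.arctan2(d[1],d[0]);print('about P r',np.hypot(*d).round(4),'ang',np.degrees(th).round(1),'z',p[2].round(4),'F',o['contact_force'].round(1))
    q=p[:2]
    for k in range(n):
        th+=np.radians(dth);s=P+r*np.array([np.cos(th),np.sin(th)]);print((s-q).round(4),end=' ');q=s
E
python3 - <<'E'
from h import *
st();arc(n=10)
E
```

```text
t 11.8 p [0.6047 0.2544 0.1016] yaw 105.67 tilt [0.0057 0.0002] F [0.7 1.1 0.2] w -0.0001
about C: r 0.165 ang 80.9
about P r 0.0716 ang 125.8 z 0.1016 F [0.7 1.1 0.2]
[-0.0091  0.0009] [-0.005  -0.0047] [-0.0045 -0.0051] [-0.0041 -0.0055] [-0.0036 -0.0058] [-0.0031 -0.0061] [-0.0025 -0.0063] [-0.002  -0.0065] [-0.0014 -0.0067] [-0.0008 -0.0068]
```

>>> send_rows([
  {"dp": [-0.007,-0.002,-0.0025],"rot": [0,0.006,0],"grip": 0},
  {"dp": [-0.005,-0.0047,0],"rot": [0,0,0],"grip": 0},
  {"dp": [-0.0045,-0.005,0],"rot": [0,0,0],"grip": 0},
  {"dp": [-0.004,-0.0055,0],"rot": [0,0,0],"grip": 0},
  {"dp": [-0.0036,-0.0058,0],"rot": [0,0,0],"grip": 0},
  {"dp": [-0.003,-0.006,0],"rot": [0,0,0],"grip": 0},
  {"dp": [-0.0025,-0.0063,0],"rot": [0,0,0],"grip": 0},
])

```text
clock: 12.68
tcp_pos: [0.5757, 0.2185, 0.103]
orientation: [1.896, 2.502, 0.012]
contact_force: [0.9, 1.3, -0.3]
grip_width: -0.0001
```

Run:
```python
from h import *
st();arc(n=10)
```

```text
t 12.675 p [0.5757 0.2185 0.103 ] yaw 105.69 tilt [0.0068 0.0045] F [ 0.9  1.3 -0.3] w -0.0001
about C: r 0.127 ang 91.3
about P r 0.0743 ang 162.6 z 0.103 F [ 0.9  1.3 -0.3]
[-0.0053 -0.0055] [-0.0012 -0.0067] [-0.0006 -0.0068] [ 0.     -0.0068] [ 0.0006 -0.0068] [ 0.0012 -0.0067] [ 0.0018 -0.0066] [ 0.0023 -0.0064] [ 0.0029 -0.0062] [ 0.0034 -0.0059]
```

>>> send_rows([
  {"dp": [-0.0035,-0.006,-0.004],"rot": [-0.004,0.006,0],"grip": 0},
  {"dp": [-0.0012,-0.0067,-0.001],"rot": [0,0,0],"grip": 0},
  {"dp": [-0.0006,-0.0068,-0.0005],"rot": [0,0,0],"grip": 0},
  {"dp": [0,-0.0068,-0.0005],"rot": [0,0,0],"grip": 0},
  {"dp": [0.0006,-0.0068,-0.0005],"rot": [0,0,0],"grip": 0},
  {"dp": [0.0012,-0.0067,0],"rot": [0,0,0],"grip": 0},
  {"dp": [0.0018,-0.0066,0],"rot": [0,0,0],"grip": 0},
])

```text
clock: 13.55
tcp_pos: [0.5728, 0.169, 0.0956]
orientation: [-1.896, -2.503, 0.001]
contact_force: [0.2, 1.9, -0.0]
grip_width: -0.0001
```

Run:
```python
from h import *
st();arc(n=8,dth=4)
```

```text
t 13.55 p [0.5728 0.169  0.0956] yaw 105.71 tilt [-0.0016  0.0001] F [ 0.2  1.9 -0. ] w -0.0001
about C: r 0.0777 ang 94.2
about P r 0.0787 ang -159.7 z 0.0956 F [ 0.2  1.9 -0. ]
[ 0.0027 -0.0048] [ 0.0024 -0.0049] [ 0.0027 -0.0047] [ 0.0031 -0.0045] [ 0.0034 -0.0043] [ 0.0037 -0.004 ] [ 0.0039 -0.0038] [ 0.0042 -0.0035]
```

>>> send_rows([
  {"dp": [0.0025,-0.0048,0.002],"rot": [0,0,0],"grip": 0},
  {"dp": [0.0025,-0.0048,0],"rot": [0,0,0],"grip": 0},
  {"dp": [0.0027,-0.0046,0],"rot": [0,0,0],"grip": 0},
])

```text
clock: 13.92
tcp_pos: [0.5805, 0.1534, 0.0974]
orientation: [-1.896, -2.502, 0.003]
contact_force: [-1.3, 1.2, 0.5]
grip_width: 0.0002
```

>>> send_rows([
  {"dp": [0.0028,-0.0042,0],"rot": [0,0,0],"grip": 0},
])

```text
clock: 14.05
tcp_pos: [0.5836, 0.1489, 0.0974]
orientation: [-1.896, -2.502, 0.003]
contact_force: [-1.3, 1.7, 0.4]
grip_width: 0.0004
```

Run:
```python
from h import *
st();arc(n=6,dth=2)
```

```text
t 14.05 p [0.5836 0.1489 0.0974] yaw 105.69 tilt [-0.0028 -0.0003] F [-1.3  1.7  0.4] w 0.0004
about C: r 0.0576 ang 85.0
about P r 0.0789 ang -143.1 z 0.0974 F [-1.3  1.7  0.4]
[ 0.0024 -0.0016] [ 0.0017 -0.0021] [ 0.0018 -0.002 ] [ 0.0019 -0.002 ] [ 0.002  -0.0019] [ 0.002  -0.0018]
```

Now 2° steps, watching for the stop.

>>> send_rows([
  {"dp": [0.0018,-0.002,0],"rot": [0,0,0],"grip": 0},
])

```text
clock: 14.18
tcp_pos: [0.5856, 0.1465, 0.0974]
orientation: [-1.897, -2.502, 0.003]
contact_force: [-0.5, 1.8, 0.2]
grip_width: -0.0005
```

>>> send_rows([
  {"dp": [0.0018,-0.002,0],"rot": [0,0,0],"grip": 0},
])

```text
clock: 14.3
tcp_pos: [0.5874, 0.1445, 0.0974]
orientation: [-1.896, -2.502, 0.003]
contact_force: [-0.5, 1.7, -0.3]
grip_width: 0.0004
```

>>> send_rows([
  {"dp": [0.0018,-0.002,0],"rot": [0,0,0],"grip": 0},
])

```text
clock: 14.42
tcp_pos: [0.5889, 0.1429, 0.0973]
orientation: [-1.895, -2.501, 0.003]
contact_force: [-3.9, 5.8, 1.1]
grip_width: -0.0003
```

>>> send_rows([
  {"dp": [0.0018,-0.002,0],"rot": [0,0,0],"grip": 0},
])

```text
clock: 14.55
tcp_pos: [0.589, 0.1429, 0.0972]
orientation: [-1.891, -2.5, 0.004]
contact_force: [-6.9, 7.4, 4.7]
grip_width: -0.0
```

It has hit the stop (pusher stalled at 223°, as predicted, about 10 N). I back off, rise clear and look.

>>> send_rows([
  {"dp": [0,0,0],"rot": [0,0,0],"grip": 0},
  {"dp": [-0.02,0.012,0],"rot": [0,0,0],"grip": 0},
  {"dp": [-0.03,0.02,0],"rot": [0,0,0],"grip": 0},
  {"dp": [-0.01,0.02,0.05],"rot": [0,0,0],"grip": 0},
  {"dp": [-0.01,0.04,0.05],"rot": [0,0,0],"grip": 0},
  {"dp": [-0.01,0.06,0.05],"rot": [0,0,0],"grip": 0},
  {"dp": [-0.01,0.06,0.02],"rot": [0,0,0],"grip": 0},
  {"dp": [-0.01,0.06,0],"rot": [0,0,0],"grip": 0},
  {"dp": [-0.01,0.06,0],"rot": [0,0,0],"grip": 0},
  {"dp": [0,0,0],"rot": [0,0,0],"grip": 0},
  {"dp": [0,0,0],"rot": [0,0,0],"grip": 0},
])

```text
clock: 15.92
tcp_pos: [0.4805, 0.4632, 0.2624]
orientation: [1.908, 2.496, -0.004]
contact_force: [-0.2, -0.1, 0.2]
grip_width: -0.0
```

Run:
```python
from h import *
a=grab('top');b=grab('scene');st()
c=cv2.resize(a['img'][165:285,220:360,::-1],(560,480),interpolation=cv2.INTER_CUBIC)
u,v=proj(b,[C[0],C[1],.07]).astype(int)
d=cv2.resize(b['img'][v-60:v+60,u-70:u+70,::-1],(560,480),interpolation=cv2.INTER_CUBIC)
cv2.imwrite('pics/end.png',cv2.resize(np.hstack([c,d]),(800,343)))
print('expected cradle top px',proj(a,[C[0],C[1],.112]),'in pic',(proj(a,[C[0],C[1],.112])-[220,165])*4*800/1120)
print('scene',(proj(b,[C[0],C[1],.112])-[u-70,v-60])*4*800/1120+[400,0])
```

```text
t 16.025 p [0.4801 0.4632 0.2625] yaw 105.19 tilt [-0.0022 -0.0016] F [-0.8 -0.4  0.5] w 0.0002
about C: r 0.3845 ang 104.8
expected cradle top px [298.75179248 219.20892902] in pic [225.00512137 154.88265434]
scene [600.87765156 143.07855566]
```

View pics/end.png

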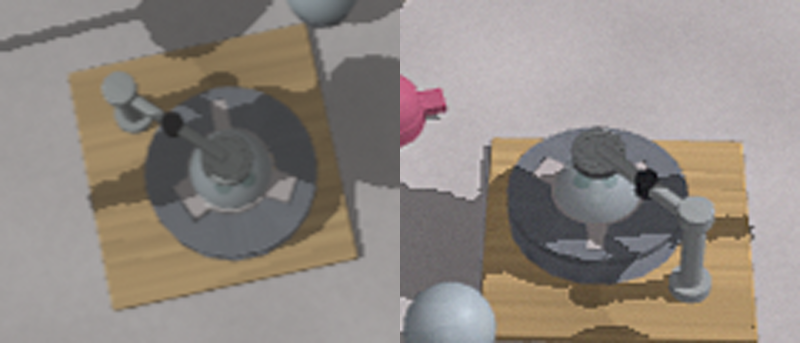

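View: the cradle is centred over the dome at (227,155), where (225,155) was expected at the stop. The lugs are flush in the cutouts and the robot is clear. Handing in.

```bash
python3 -c "
from h import *
print(hand_in())"
```

```text
the job is handed in; nothing more can be done
None
```

The globe is seated in the ring and the cradle arm is over it at its stop. I handed the job in at about 16 s; the hand-in gives no verdict.

- **Turning:** I straddled the long lug with the fingers and turned the globe about 107° counter-clockwise. The force stayed at about 2 N or less, and then the lugs dropped into their cutouts.
- **Pressing:** Before pressing, the globe leaned a little on the sprung balls. I pressed the cap over the ring's axis. It gave way at about 11 N and stopped at z = 0.0886 m, against 0.089 m expected when home, with about 19 N at most.
- **Cradle arm:** I pushed the bar round until it stalled at the expected angle, at about 11 N.
- **Last checks:** In the final picture the lugs look flush in their cutouts. The cradle is within about 2 mm (0.02 rad) of its expected place. The robot was well clear with no contact force, and I saw no bystander move, though I did not measure their positions.
- **Disagreements:** The first top-camera estimate of the ring centre was about 6 mm off the wrist-camera one. I used the wrist value, which matched the post and a later ring outline.

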